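Release the ratchet and lower the dish clamp

TASK

The arm of the dish clamp is parked up on its ratchet. With the fingertips, first press the red thumb pad of the pawl right down so that the pawl snaps clear of the teeth and stays there, then push the arm down by its black cross bar until it is fully down and its rubber pad lies on the culture dish in the nest. Grasp and lift nothing, do not raise the arm above its parked range, leave the dish in its nest and the tape roll, the white cap and the pen where they are, and take the hand away at the end.

Things in the scene. Friction and masses are not known exactly. Their poses are not given: they have to be found in the camera images.
- clamp: Fixed dish clamp: grey base plate 286x112x8 mm with black ring nest, brackets, arm and pawl. Origin on the desk on its long centre line; -x points to the nest and the arm's cross bar, +x to the red thumb pad, z up. Plate from x -126 to +160 mm; nest centre x -65; arm hinge x 30, z 70; pawl hinge x 74, z 30, both about y. Ratchet wheel and hook of the pawl: x -16 to 105, up to z 116 mm.
- clamp_arm (a joint): Arm angle above level, rad: 0 = fully down (pad on the dish, hinge stop); starts at 0.52 to 0.74, goes up to 0.85. Stiff hinge: the arm stays where it is left and takes 4 to 6 N on the cross bar to push down. With the pawl in, it sinks by at most one tooth (about 0.25 rad) and is then blocked: do not force it. With the pawl out it goes all the way.
- pawl (a joint): Angle of the pawl, rad: about 0 to 0.13 = in the teeth, 0.36 = pressed right down on its stop, clear of the teeth. An over-centre detent snaps it either way from 0.20; past that it stays out when let go. It takes 2 to 5 N at the thumb pad.
- pawl_pad (a point): Middle of the top of the pawl's red thumb pad (26 x 32 mm, long side along the clamp's y), 131 mm from the clamp's origin along its +x, about 54 mm above the desk when the pawl is in. Pressed, it goes down about 20 mm to 33 mm above the desk, turning about the pawl's hinge and moving outward by only 2 mm.
- clamp_bar (a point): Top middle of the black round cross bar at the arm's free end (diameter 18, length 56 mm, along the clamp's y). Arm fully down: 165 mm from clamp_hinge towards the clamp's -x and 17 mm above it (87 mm above the desk); the bar's axis is 9 mm below it in the arm's frame. It swings on an arc about clamp_hinge, outward as it goes down: whoever pushes follows the arc.
- clamp_hinge (a point): Middle of the arm's hinge axis, 70 mm above the desk; fixed to the clamp.
- dish_center (a point): Centre (half-way up) of the loose, closed pink culture dish, 93 mm across and 16 mm high, that stands in the ring nest (2 mm play) on the base plate, its top 24 mm above the desk.
- tape_roll: Loose roll of tan tape, 67 mm across and 19 mm high, beside the clamp; origin at the centre of its underside. Leave alone.
- burner_cap: Loose white burner cap, 31 mm across and 30 mm high, beside the clamp; origin at the centre of its underside. Leave alone.
- ball_pen: Loose black and blue pen, 139 mm long and 10 mm thick, lying beside the clamp; origin at the centre of its underside. Leave alone.
- clamp_pad (a point): Middle of the underside of the arm's round rubber pad (36 mm across), 95 mm from the arm's hinge along the arm; it comes down on the middle of the dish.
Things that resemble listed ones, but are neither listed nor needed, are in the scene too. What is shaped like the part that bears dish_center but blue, green or orange is not meant.

How it is judged:
On the way, in this order (a step that is already met when the one before it is completed fails the run):
1. the pawl is pressed clear of the teeth (over 0.27 rad) while the arm is still up (over 0.36 rad) (value of joint pawl above 0.27 rad and value of joint clamp_arm above 0.36 rad), for 0.2 s.
2. the arm is pushed fully down (under 0.04 rad) with the pawl still out (over 0.27 rad) (value of joint clamp_arm below 0.04 rad and value of joint pawl above 0.27 rad), for 0.2 s.
At the end, for the whole second after the job is handed in: The arm is down within 0.04 rad, its pad within 12 mm of over the dish centre, the pawl stays out (over 0.27 rad), the dish lies flat and still in its nest, and tape roll, cap and pen are within 20 mm of where they stood (all of step 2 and horizontal distance between dish_center and clamp_pad below 0.012 m and height (world z) of dish_center below 0.022 m and angle between dish_center's own z axis and vertical below 0.1 rad and linear speed of dish below 0.02 m/s and distance of each of tape_roll, burner_cap, ball_pen from where it was at the start of the episode below 0.02 m); the robot touches nothing.
It fails at once if the dish is lifted or knocked out of its nest (height (world z) of dish_center above 0.028 m or distance of dish_center from where it was at the start of the episode above 0.015 m).
It fails at once if the arm is raised above its parked range (over 0.82 rad) (value of joint clamp_arm above 0.82 rad).
It fails at once if tape roll, cap or pen is moved by more than 20 mm or lifted (distance of any of tape_roll, burner_cap, ball_pen from where it was at the start of the episode above 0.02 m).
It also fails if it takes over 40 s, if anything falls off the work surface, if the arm or the gripper's body presses on something with over 40 N, if the wrist force passes 120 N, or if a joint passes its speed limit or range.

ROBOT

A 6-joint arm with a two-finger parallel gripper is mounted at the origin on a cart in front of the work surface, level with it; the furniture and walls round the work are solid. World frame = base frame: x ahead of the robot, y to its left, z up, the work surface at z = 0. Lengths are in m, angles in rad, forces in N, time in s.
With the tool pointing down it reaches from about 0.35 to 0.85 m from the base axis. Payload 8.1 kg.
Tool frame: the origin (TCP) lies on the mounting face of the last link; the fingertips stand 186 mm ahead of it and the grasp point (between the pads) lies 167 mm ahead of it (grip_point_offset is the distance from the TCP to the grasp point, in m); z points along the fingers, y is the direction in which the jaws open and shut (so a half turn about z gives the same grasp; the last joint's range is limited). The gripper opens to 93 mm and grips with 3 to 60 N. Pads are 15 mm wide; open, the fingers measure 128 mm over their backs; the gripper's body (75 mm by 188 mm) begins 65 mm behind the grasp point.
Start: joints at [1.181, 0.13, 1.488, -0, 1.523, -0.085], TCP at [0.18, 0.572, 0.405] pointing down, gripper open.
Joint ranges: [-2.96, 2.96], [-0.89, 2.26], [0.02, 2.5], [-1.34, 4.48], [0, 2.73], [-2.66, 2.66]. Speed limits (rad/s): [2.39, 2.39, 2.79, 3.14, 3.14, 3.14].

INTERFACE

Orientations are given as a rotation vector (axis times angle).
In Python, from plant import read_state, read_camera, close_job, grip_point_offset gives the robot as it stands.
- The arm moves only by the shell command python3 -m creep 'ROWS' [OPENING] [FORCE]. ROWS is JSON, a list of rows, each a list of 2 entries, a list of its own where there are three numbers: the shift along the tool's x, y, z in cm, then the turn, a rotation vector about the tool's x, y, z in degrees. In form: [[[tx, ty, tz], [rx, ry, rz]], ...]. A call has 1 to 12 rows; each row shifts and turns the commanded pose from where the row before left it, along the tool's axes as they then stand; what a row does not reach is not made up. A row lasts 1/12 s, in which the tool goes at most 41.7 mm and 7.16 degrees, less where a joint would pass 70% of its speed; a pose out of reach is approached as far as the arm can. A call is refused whole if a number of a shift passes 4.17 or a number of a turn 7.16, either way. A call with a gripper value outside its range is refused whole. OPENING is the opening in per cent of the stroke, from 0 (shut) to 100 (fully open), set as the call begins (- or left out, the last holds). The fingers move at their own pace and stop on an object; FORCE is the grip in N (left out, the last holds). Time passes only in rows, so rows that do not move let the fingers close. It gives the time, the measured TCP pose, the force and the opening at its end, in the units of the state.
- read_state(): the state, without advancing time (a new reading comes with each control period).
- read_camera(name): name is "scene" or "side" or "wrist"; returns a dict with "img" (400x640x3 uint8, red, green, blue), "K" (3x3 intrinsics, pixels), "T" (4x4, takes a point from camera to world coordinates). Camera axes: x right, y down, z forward; pixel columns grow to the right and rows downward; lengths in m; the calibration is good to about 2 mm. A picture is of the moment at which its call begins. There is no depth.
- close_job(): hands the job in, once; it reports no verdict.
The state is a dict: "t": time; "q": joint angles; "dq": joint speeds; "joint_torque": joint torques, N m; "tool_pos": TCP position; "orientation": TCP orientation; "force": force on the tool from outside, world axes, zero at the start; "wrist_torque": the same for the moment, N m; "opening": finger opening in m.
Only numpy, scipy, OpenCV 4.12 (cv2) and the standard library are available. Lean on these libraries where they do the work, as an engineer would, in place of code of your own. Each camera call takes 0.05 s, during which the arm holds its last target.

## Working session

There is one attempt and no reset: what is moved stays moved. The work goes in short steps, Python scripts to look and compute and a shell command to move; the robot and the scene stay as the last step left them, time stands still between calls to the robot, and variables do not carry over. Pictures are saved under pics/ and viewed, and the job is handed in when it is done.

```bash
ls; mkdir -p pics; python3 - <<'E'
from plant import *
import cv2
s=read_state();print(s)
print(grip_point_offset() if callable(grip_point_offset) else grip_point_offset)
for n in ["scene","side","wrist"]:
    c=read_camera(n);cv2.imwrite(f"pics/{n}0.png",c["img"][:,:,::-1]);print(n,c["K"].round(1).tolist(),c["T"].round(4).tolist())
E
```

```text
pics
{'t': 0.0, 'q': array([ 1.18059570e+00,  1.31145412e-01,  1.48927610e+00,  5.56806090e-07,
        1.52300442e+00, -8.53781587e-02]), 'dq': array([-2.22695137e-05,  1.44337070e-04,  1.35757807e-03,  1.48098699e-03,
        1.57748473e-03,  9.61427151e-04]), 'joint_torque': array([-1.09186709e-03, -5.59843862e+01, -4.91757560e+01,  7.66703929e-02,
        3.57053080e-02, -2.15702044e-04]), 'tool_pos': array([0.17995211, 0.57213619, 0.4036983 ]), 'orientation': array([-4.76896638e-01, -3.10474631e+00,  2.79808651e-03]), 'force': array([-0.69742978,  0.19325236,  0.22370463]), 'wrist_torque': array([-0.00198137,  0.0195956 , -0.04330521]), 'opening': 0.09301658938126375}
0.1673
scene [[367.8, 0.0, 318.3], [0.0, 367.8, 197.9], [0.0, 0.0, 1.0]] [[0.551, -0.552, 0.6259, -0.0543], [-0.8345, -0.3659, 0.4119, -0.1935], [0.0017, -0.7493, -0.6623, 0.6591], [0.0, 0.0, 0.0, 1.0]]
side [[388.1, 0.0, 322.7], [0.0, 388.1, 198.0], [0.0, 0.0, 1.0]] [[-0.975, -0.0671, 0.2118, 0.2994], [-0.2206, 0.4034, -0.888, 1.0106], [-0.0259, -0.9126, -0.4081, 0.4792], [0.0, 0.0, 0.0, 1.0]]
wrist [[344.7, 0.0, 318.9], [0.0, 344.7, 199.4], [0.0, 0.0, 1.0]] [[0.2989, 0.9267, 0.2278, 0.1161], [0.9543, -0.2893, -0.0754, 0.5911], [-0.004, 0.2399, -0.9708, 0.3843], [0.0, 0.0, 0.0, 1.0]]
```

View pics/scene0.png

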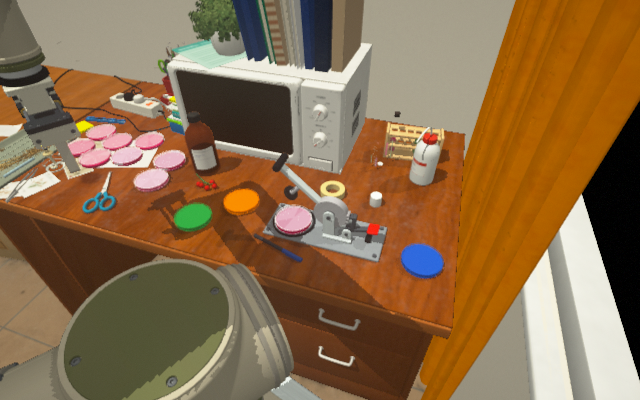

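View pics/side0.png

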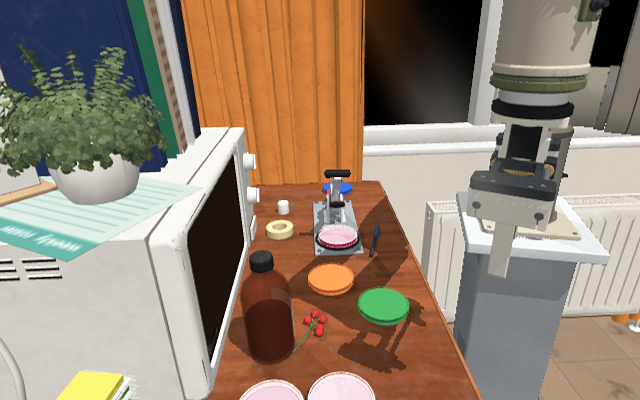

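View pics/wrist0.png

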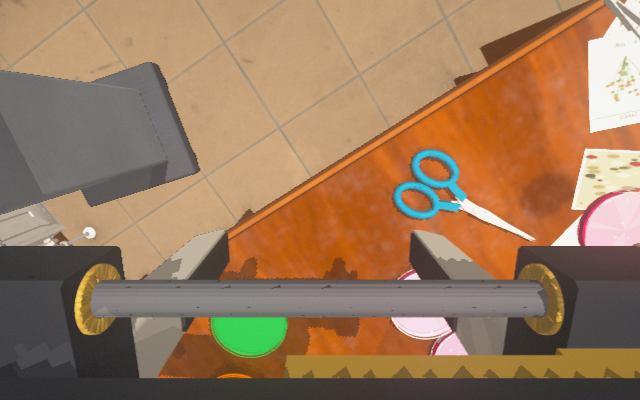

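The scene view shows the clamp with its dish at (293,219), the cross bar at (281,162) and the red pad at (373,229). The side view looks along the clamp, with the bar at (337,173) and the dish at (338,237). Next I'll enlarge both.

```bash
cat > h.py <<'E'
import numpy as np,cv2
from plant import *
def ray(c,u,v):
    d=c["T"][:3,:3]@np.linalg.solve(c["K"],[u,v,1.]);return c["T"][:3,3],d/np.linalg.norm(d)
def onz(c,u,v,z):
    o,d=ray(c,u,v);return o+d*(z-o[2])/d[2]
def tri(rs):
    A=np.zeros((3,3));b=np.zeros(3)
    for o,d in rs:
        P=np.eye(3)-np.outer(d,d);A+=P;b+=P@o
    p=np.linalg.solve(A,b);return p,[np.linalg.norm((np.eye(3)-np.outer(d,d))@(p-o)) for o,d in rs]
def proj(c,p):
    q=np.linalg.inv(c["T"])@np.r_[p,1];q=c["K"]@q[:3];return q[:2]/q[2]
E
python3 - <<'E'
from h import *
a=read_camera("scene");b=read_camera("side")
A=cv2.resize(a["img"][140:270,250:450],None,fx=4,fy=4,interpolation=cv2.INTER_CUBIC)
B=cv2.resize(b["img"][160:260,260:400],None,fx=5,fy=5,interpolation=cv2.INTER_CUBIC)
cv2.imwrite("pics/a1.png",A[:,:,::-1]);cv2.imwrite("pics/b1.png",B[:,:,::-1])
for c in (a,b):
    h=cv2.cvtColor(c["img"],cv2.COLOR_RGB2HSV)
    for nm,lo,hi in [("red",(0,200,120),(4,255,255)),("red2",(176,200,120),(180,255,255)),("pink",(160,40,150),(178,160,255))]:
        n,l,s,ce=cv2.connectedComponentsWithStats(cv2.inRange(h,lo,hi))
        for i in range(1,n):
            if s[i,4]>15: print(nm,s[i].tolist(),ce[i].round(1))
    print()
E
```

```text
red [423, 134, 14, 10, 105] [429.6 138.6]
red [210, 180, 6, 8, 26] [212.8 183.7]
red [196, 182, 8, 5, 28] [199.6 184.1]
red [367, 224, 12, 11, 101] [372.7 228.9]
pink [69, 126, 63, 40, 1184] [ 98.7 145.2]
pink [135, 134, 28, 14, 271] [148.6 140.6]
pink [112, 149, 30, 16, 221] [127.1 156.5]
pink [155, 152, 30, 19, 372] [169.1 160.5]
pink [150, 178, 18, 13, 48] [158.4 185. ]
pink [137, 186, 13, 5, 33] [142.7 188.5]
pink [276, 207, 35, 26, 686] [292.9 219.3]

pink [320, 230, 17, 6, 45] [327.2 233.4]
pink [339, 232, 17, 12, 88] [348.2 236.4]
pink [332, 243, 11, 2, 16] [336.9 243.7]
pink [246, 386, 54, 14, 79] [273.8 390.9]
```

View pics/a1.png

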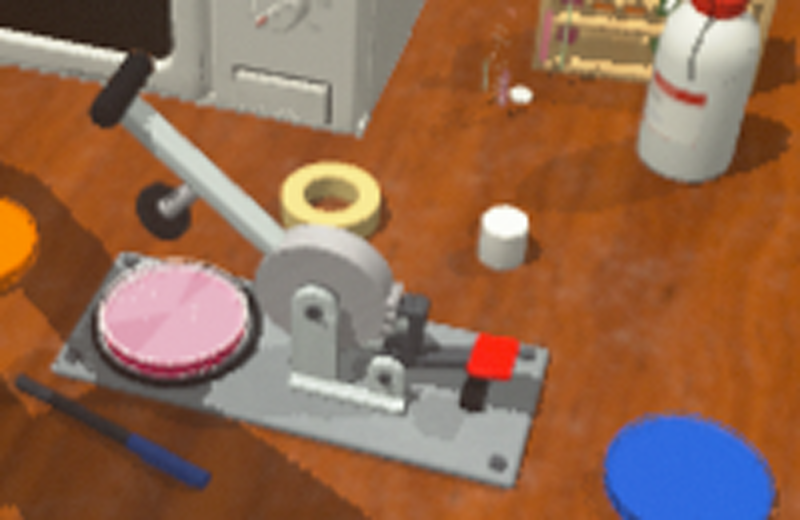

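View pics/b1.png

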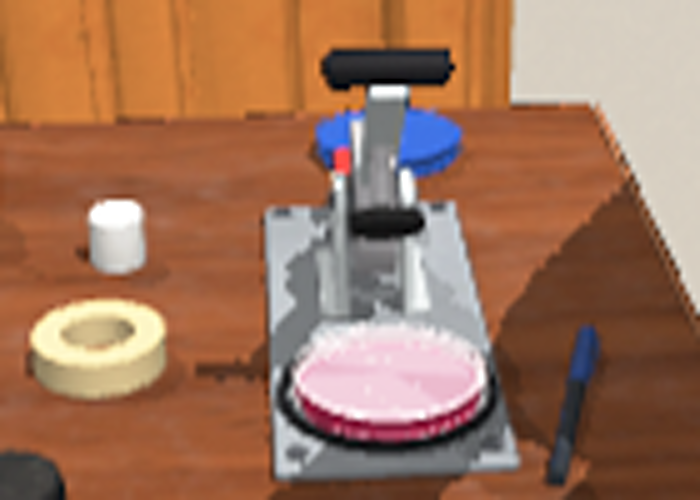

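Only the pink dish in the black ring nest at scene (293,219) fits. The green, orange and blue dishes and the loose pink ones do not. In the 4x crop, the bar's centre is at (121,90), the red pad at (493,357), and the plate corners are visible. In the 5x side crop the bar is at (388,68).

```bash
python3 - <<'E'
from h import *
a=read_camera("scene");b=read_camera("side")
f=lambda u,v:(250+(u+.5)/4-.5,140+(v+.5)/4-.5)
g=lambda u,v:(260+(u+.5)/5-.5,160+(v+.5)/5-.5)
C=[onz(a,*f(*p),.008) for p in [(125,253),(52,370),(517,486),(549,347)]]
D=[onz(b,*g(*p),.008) for p in [(273,476),(520,466),(455,202),(263,207)]]
for c,n in((C,'scene'),(D,'side')):
    print(n,np.round(c,4).tolist(),[round(np.linalg.norm(c[i]-c[i-1]),4) for i in range(4)])
    m=(c[0]+c[1])/2;k=(c[2]+c[3])/2;u=(k-m)/np.linalg.norm(k-m);print('axis',u,np.degrees(np.arctan2(u[1],u[0])),'orig',(m+k)/2-u*.017)
print('dish s',onz(a,292.9,219.3,.024),'side',onz(b,*g(388,378),.024))
print('red scene',onz(a,372.7,228.9,.054))
p,e=tri([ray(a,*f(121,90)),ray(b,*g(388,68))]);print('bar',p,e)
p,e=tri([ray(a,*f(163,210)),ray(b,*g(388,222))]);print('armpad',p,e)
p,e=tri([ray(a,*f(505,340)),ray(b,*g(342,152))]);print('redpad leftback edge',p,e)
print('tape',onz(a,*f(331,193),.019),'cap',onz(a,*f(505,222),.03),'pen ends',onz(a,*f(18,382),.005),onz(a,*f(208,482),.005))
print('pen side', onz(b,*g(588,330),.005),onz(b,*g(556,478),.005))
E
```

```text
scene [[0.4899, 0.2826, 0.008], [0.3823, 0.2548, 0.008], [0.4575, -0.0193, 0.008], [0.5658, 0.0127, 0.008]] [np.float64(0.2804), np.float64(0.1112), np.float64(0.2842), np.float64(0.113)]
axis [ 0.26760667 -0.96352824  0.        ] -74.47810075427303 orig [0.46931484 0.14908335 0.008     ]
side [[0.4938, 0.2929, 0.008], [0.3862, 0.2646, 0.008], [0.4599, -0.0142, 0.008], [0.5694, 0.0113, 0.008]] [np.float64(0.2915), np.float64(0.1112), np.float64(0.2884), np.float64(0.1125)]
axis [ 2.57456298e-01 -9.66289943e-01 -9.57182163e-17] -75.08081876917922 orig [0.4729511  0.15507518 0.008     ]
dish s [0.44547011 0.20972373 0.024     ] side [0.4541543  0.22435184 0.024     ]
red scene [0.49697653 0.02148566 0.054     ]
bar [0.44875944 0.23791742 0.18419223] [np.float64(0.0015112604399143636), np.float64(0.0015112604399144774)]
armpad [0.45389495 0.21847826 0.10211394] [np.float64(0.0007074316930799801), np.float64(0.000707431693079722)]
redpad leftback edge [0.51791172 0.0229742  0.05052612] [np.float64(0.0011257435820024556), np.float64(0.001125743582002445)]
tape [0.60578638 0.19540063 0.019     ] cap [0.63206408 0.07873758 0.03      ] pen ends [0.36534382 0.26753755 0.005     ] [0.36625705 0.12797588 0.005     ]
pen side [0.36902514 0.1247822  0.005     ] [0.36972773 0.26692642 0.005     ]
```

```bash
python3 -m creep '[[[0,0,-0.6],[0,0,6.35]],[[0,0,-0.6],[0,0,6.35]],[[0,0,-0.6],[0,0,6.35]],[[0,0,-0.6],[0,0,6.35]],[[0,0,-0.6],[0,0,6.35]],[[0,0,-0.6],[0,0,6.35]],[[0,0,-0.6],[0,0,6.35]],[[0,0,-0.6],[0,0,6.35]],[[0,0,-0.6],[0,0,6.35]],[[0,0,0],[0,0,0]]]' 0
cat >> h.py <<'E'
from scipy.spatial.transform import Rotation as Ro
def delta(target_tip):
    "shift in tool axes (cm) to bring the fingertip to target"
    s=read_state();R=Ro.from_rotvec(s["orientation"]).as_matrix()
    tip=s["tool_pos"]+R[:,2]*.186
    print("t",round(s["t"],2),"tip",tip.round(4),"x",R[:,0].round(3),"y",R[:,1].round(3),"z",R[:,2].round(3),"F",s["force"].round(1),"q",s["q"].round(2))
    print("delta cm",(R.T@(np.array(target_tip)-tip)*100).round(2))
E
python3 - <<'E'
from h import *
delta([0.5015,0.0225,0.15])
a=read_camera("scene")
print([onz(a,*p,0).round(3).tolist() for p in [(190,143),(332,170),(340,172),(205,172)]])
E
```

```text
t: 1.18
tool_pos: [0.1801, 0.5725, 0.4603]
orientation: [-1.91, -2.493, -0.003]
force: [0.6, 0.7, 1.0]
opening: 0.0309
t 1.18 tip [0.1803 0.5729 0.2743] x [-0.26   0.966  0.002] y [0.966 0.26  0.001] z [ 0.001  0.002 -1.   ] F [0.6 0.7 1. ] q [ 1.18  0.11  1.41 -0.    1.62  0.92]
delta cm [-61.52  16.68  12.34]
[[0.563, 0.713, 0.0], [0.695, 0.251, 0.0], [0.7, 0.227, 0.0], [0.48, 0.557, 0.0]]
```

```bash
python3 -m creep '[[[-3.07,0.83,0],[0,0,0]],[[-3.07,0.83,0],[0,0,0]],[[-3.07,0.83,0],[0,0,0]],[[-3.07,0.83,0],[0,0,0]],[[-3.07,0.83,0],[0,0,0]],[[-3.07,0.83,0],[0,0,0]],[[-3.07,0.83,0],[0,0,0]],[[-3.07,0.83,0],[0,0,0]],[[-3.07,0.83,0],[0,0,0]],[[-3.07,0.83,0],[0,0,0]],[[0,0,0],[0,0,0]]]' 0
python3 - <<'E'
from h import *
delta([0.5015,0.0225,0.2])
c=read_camera("wrist");cv2.imwrite("pics/w1.png",c["img"][:,:,::-1])
E
```

```text
t: 2.15
tool_pos: [0.3435, 0.2948, 0.4583]
orientation: [1.902, 2.498, -0.002]
force: [-0.4, 0.3, 0.4]
opening: 0.0007
t 2.15 tip [0.3437 0.2944 0.2723] x [-0.266  0.964 -0.002] y [0.964 0.266 0.   ] z [ 0.001 -0.002 -1.   ] F [-0.4  0.3  0.4] q [ 0.6  -0.29  1.79 -0.    1.64  0.33]
delta cm [-30.4    7.99   7.3 ]
```

View pics/w1.png

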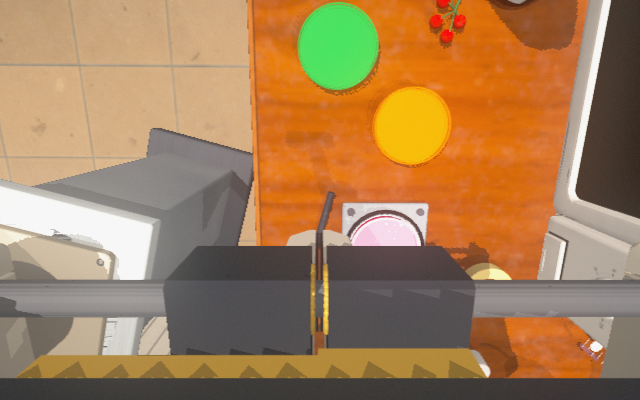

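The wrist camera looks out towards -u, showing the nest at (385,235), with the gripper hiding what lies under it. I'll go about 10 cm beyond the pad so it can see the red pad.

```bash
python3 -m creep '[[[-3.4,0.67,0],[0,0,0]],[[-3.4,0.67,0],[0,0,0]],[[-3.4,0.67,0],[0,0,0]],[[-3.4,0.67,0],[0,0,0]],[[-3.4,0.67,0],[0,0,0]],[[-3.4,0.67,0],[0,0,0]],[[-3.4,0.67,0],[0,0,0]],[[-3.4,0.67,0],[0,0,0]],[[-3.4,0.67,0],[0,0,0]],[[-3.4,0.67,0],[0,0,0]],[[-3.4,0.67,0],[0,0,0]],[[-3.4,0.67,0],[0,0,0]]]'
python3 -m creep '[[[0,0,0],[0,0,0]]]'
python3 - <<'E'
from h import *
delta([0.5015,0.0225,0.2])
c=read_camera("wrist");cv2.imwrite("pics/w2.png",c["img"][:,:,::-1]);np.save("w2T.npy",c["T"])
E
```

```text
t: 3.2
tool_pos: [0.5281, -0.0742, 0.4583]
orientation: [-1.899, -2.502, -0.001]
force: [1.1, -0.1, -0.2]
opening: 0.0005
t: 3.28
tool_pos: [0.529, -0.0771, 0.4574]
orientation: [-1.904, -2.499, 0.002]
force: [1.0, -0.2, -0.6]
opening: 0.0005
t 3.28 tip [ 0.5288 -0.0774  0.2714] x [-0.265  0.964 -0.001] y [ 0.964  0.265 -0.001] z [-0.001 -0.001 -1.   ] F [ 1.  -0.2 -0.6] q [-0.24 -0.06  1.59 -0.    1.61 -0.51]
delta cm [10.36  0.02  7.13]
```

View pics/w2.png

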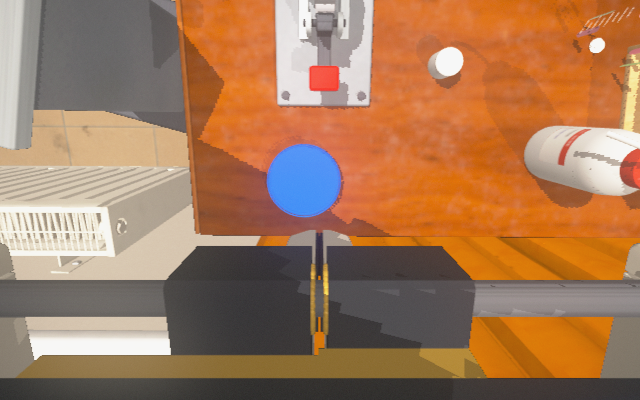

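The wrist view shows the whole red pad at (324,78) and the plate's end edge at row 105, columns 277–370. I'll triangulate with the scene view.

```bash
python3 - <<'E'
from h import *
w=read_camera("wrist");a=read_camera("scene")
h=cv2.cvtColor(w["img"],cv2.COLOR_RGB2HSV)
m=cv2.inRange(h,(0,200,150),(4,255,255))[40:110,280:360]
x,y,W,H=cv2.boundingRect(m);cu,cv=280+x+W/2-.5,40+y+H/2-.5;print(x+280,y+40,W,H)
print("onz .054",onz(w,cu,cv,.054), "size",[onz(w,280+x+i,40+y+j,.054).round(4) for i,j in((0,0),(W,0),(0,H))])
h=cv2.cvtColor(a["img"],cv2.COLOR_RGB2HSV);m=cv2.inRange(h,(0,200,120),(4,255,255))[215:245,360:385]
n=cv2.resize(m*1,None,fx=1,fy=1);ys,xs=np.nonzero(m);r=cv2.minAreaRect(np.c_[xs+360,ys+215].astype(np.float32));print(r)
for p in [(372.7,228.9),r[0],(373.3,228.3)]: print(tri([ray(w,cu,cv),ray(a,*p)]))
for p in((276.5,105.5),(370,106.5)):print('plate end',onz(w,*p,.008))
E
```

```text
310 69 28 24
onz .054 [0.50446573 0.02168689 0.054     ] size [array([0.4877, 0.0289, 0.054 ]), array([0.516 , 0.0368, 0.054 ]), array([0.494 , 0.0057, 0.054 ])]
((372.6764831542969, 228.7941436767578), (9.943960189819336, 10.429031372070312), 14.03624439239502)
(array([0.50410089, 0.02326609, 0.04638093]), [np.float64(0.0009365807137946229), np.float64(0.0009365807137945975)])
(array([0.50408914, 0.02329326, 0.04670302]), [np.float64(0.0009943785933154213), np.float64(0.000994378593315355)])
(array([0.50426567, 0.0225971 , 0.0487953 ]), [np.float64(0.000464892632430001), np.float64(0.00046489263242994935)])
plate end [ 0.45698649 -0.0168324   0.008     ]
plate end [0.56582238 0.01207242 0.008     ]
```

```bash
python3 -m creep '[[[2.5,0,2.5],[0,0,0]],[[2.5,0,2.5],[0,0,0]],[[2.5,0,3],[0,0,0]],[[2.6,0,3],[0,0,0]],[[0,0,3],[0,0,0]],[[0,0,3],[0,0,0]],[[0,0,1.5],[0,0,0]],[[0,0,0.8],[0,0,0]],[[0,0,0],[0,0,0]],[[0,0,0],[0,0,0]]]'
python3 - <<'E'
from h import *
delta([0.505,0.020,0.03])
c=read_camera("scene");cv2.imwrite("pics/s2.png",cv2.resize(c["img"][140:270,250:450],None,fx=4,fy=4)[:,:,::-1])
E
```

```text
t: 4.27
tool_pos: [0.5006, 0.0245, 0.2665]
orientation: [1.902, 2.5, 0.001]
force: [-0.2, -0.3, -0.1]
opening: 0.0003
t 4.27 tip [0.5007 0.0246 0.0805] x [-0.267  0.964 -0.   ] y [0.964 0.267 0.001] z [ 0.001  0.    -1.   ] F [-0.2 -0.3 -0.1] q [-0.05 -0.02  1.91  0.    1.26 -0.32]
delta cm [-0.56  0.29  5.05]
```

View pics/s2.png

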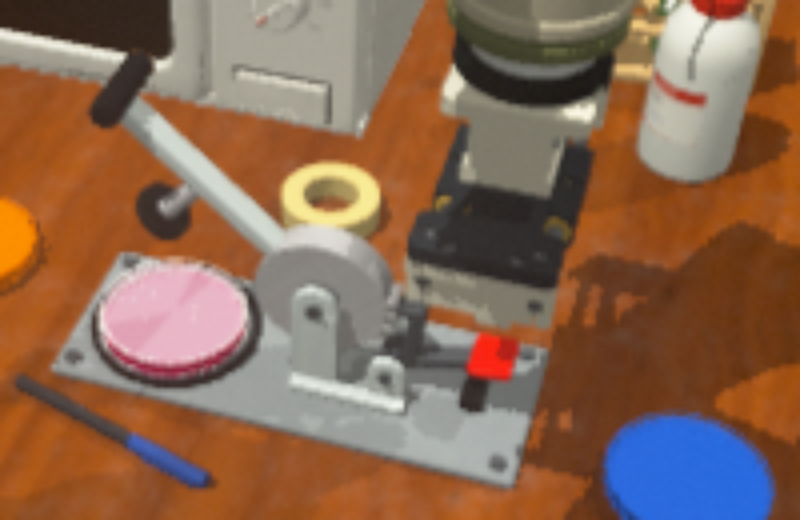

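```bash
python3 - <<'E'
from h import *
a=read_camera("scene");b=read_camera("side");s=read_state();R=Ro.from_rotvec(s["orientation"]).as_matrix()
for k in(.0,.065,.10,.167,.186):
    p=s["tool_pos"]+R[:,2]*k;q=proj(a,p);print(k,q,((q-[250,140])*4).round(),proj(b,p).round())
cv2.imwrite("pics/sd2.png",cv2.resize(b["img"][100:260,240:440],None,fx=4,fy=4)[:600,:,::-1])
w=read_camera("wrist");cv2.imwrite("pics/w3.png",w["img"][:,:,::-1])
E
```

```text
0.0 [383.86849502 148.76297778] [535.  35.] [333. 114.]
0.065 [380.04750222 175.78939036] [520. 143.] [333. 138.]
0.1 [378.16917847 189.075035  ] [513. 196.] [333. 151.]
0.167 [374.87524839 212.37345983] [500. 289.] [334. 174.]
0.186 [374.00621869 218.52022756] [496. 314.] [334. 180.]
```

View pics/sd2.png

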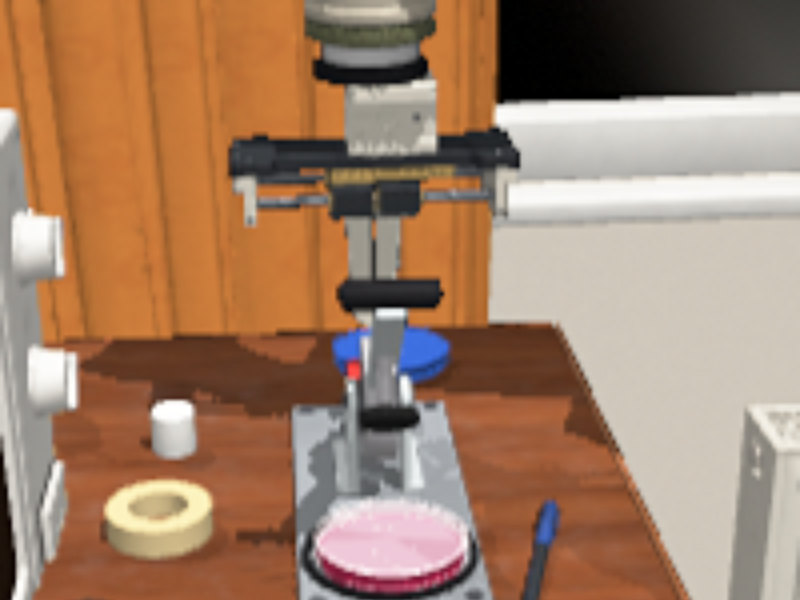

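View pics/w3.png

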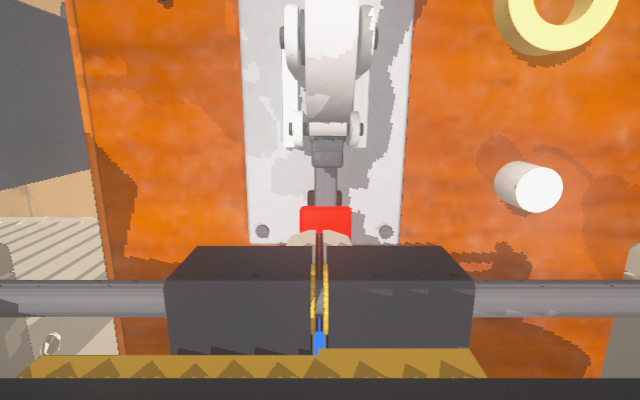

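The fingertips are above the red pad, which shows at wrist (325,220) against tips at about column 319. I'll correct sideways and then press.

```bash
python3 -m creep '[[[-0.5,0.3,1],[0,0,0]],[[0,0,1],[0,0,0]],[[0,0,0.4],[0,0,0]],[[0,0,0.4],[0,0,0]],[[0,0,0.4],[0,0,0]],[[0,0,0.4],[0,0,0]],[[0,0,0.4],[0,0,0]],[[0,0,0.3],[0,0,0]],[[0,0,0],[0,0,0]],[[0,0,0],[0,0,0]]]'
python3 -c "
from h import *
delta([0.505,0.020,0.03])"
```

```text
t: 5.3
tool_pos: [0.5045, 0.0198, 0.2224]
orientation: [-1.904, -2.498, 0.0]
force: [0.5, 0.3, -0.8]
opening: 0.0005
t 5.3 tip [0.5043 0.0199 0.0364] x [-0.265  0.964  0.   ] y [ 0.964  0.265 -0.001] z [-0.001  0.    -1.   ] F [ 0.5  0.3 -0.8] q [-0.06  0.05  1.93  0.    1.17 -0.33]
delta cm [-0.01  0.07  0.64]
```

```bash
python3 -m creep '[[[0,0,0.3],[0,0,0]],[[0,0,0.2],[0,0,0]],[[0,0,0],[0,0,0]],[[0,0,0],[0,0,0]]]'
python3 - <<'E'
from h import *
delta([0.505,0.020,0.03])
c=read_camera("scene");cv2.imwrite("pics/s3.png",cv2.resize(c["img"][140:270,250:450],None,fx=4,fy=4)[:,:,::-1])
E
```

```text
t: 5.63
tool_pos: [0.5052, 0.0198, 0.2188]
orientation: [1.903, 2.498, 0.001]
force: [-3.0, -0.0, 8.8]
opening: 0.0007
t 5.63 tip [0.5055 0.0198 0.0328] x [-0.265  0.964 -0.   ] y [0.964 0.265 0.001] z [ 0.001  0.    -1.   ] F [-3.  -0.   8.8] q [-0.06  0.05  1.93  0.    1.16 -0.33]
delta cm [ 0.03 -0.04  0.28]
```

View pics/s3.png

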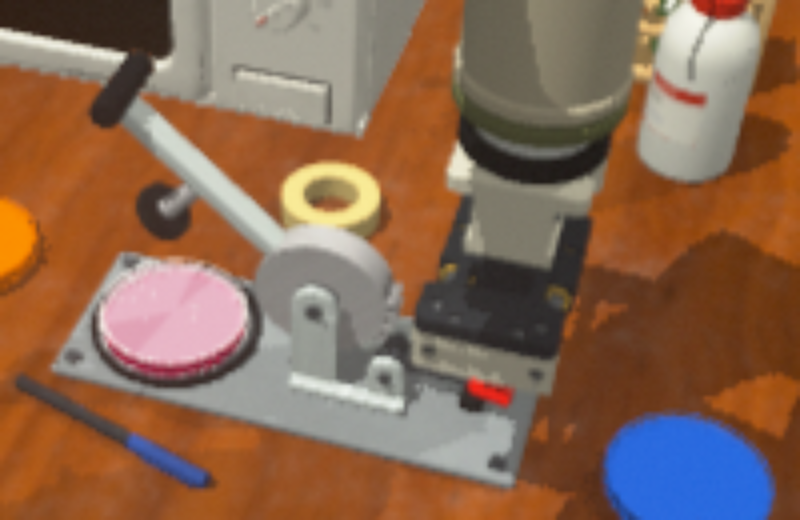

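The pad is on its stop: the tip is at 33 mm with 8.8 N. I'll go straight up.

```bash
python3 -m creep '[[[0,0,-1],[0,0,0]],[[0,0,-3],[0,0,0]],[[0,0,-3.5],[0,0,0]],[[0,0,-3.5],[0,0,0]],[[0,0,-3.5],[0,0,0]],[[0,0,-3.5],[0,0,0]],[[0,0,-3.5],[0,0,0]],[[0,0,-1.5],[0,0,0]],[[0,0,0],[0,0,0]],[[0,0,0],[0,0,0]]]'
python3 - <<'E'
from h import *
a=read_camera("scene");b=read_camera("side")
cv2.imwrite("pics/s4.png",cv2.resize(a["img"][140:270,250:450],None,fx=4,fy=4)[:,:,::-1])
o=np.array([.4715,.152,0]);u=np.array([.263,-.965,0]);u/=np.linalg.norm(u)
for th in(.72,.5,.3,.15,.04,0,-.03):
    r=np.array([-.165*np.cos(th)+.008*np.sin(th),.165*np.sin(th)+.008*np.cos(th)])
    print(th,'axis xz',r+[.03,.07],'world',(o+u*(r[0]+.03)).round(4),'px',proj(a,o+u*(r[0]+.03)+[0,0,r[1]+.07]).round(1))
delta([.449,.238,.235])
E
```

```text
t: 6.52
tool_pos: [0.5048, 0.0197, 0.449]
orientation: [1.903, 2.497, 0.002]
force: [0.2, -0.4, -0.7]
opening: 0.0007
0.72 axis xz [-0.08877287  0.18481292] world [0.4482 0.2376 0.    ] px [280.1 161.5]
0.5 axis xz [-0.11096572  0.15612587] world [0.4423 0.2591 0.    ] px [271.9 170. ]
0.3 axis xz [-0.12526636  0.12640353] world [0.4386 0.2729 0.    ] px [267.3 179.1]
0.15 axis xz [-0.13195172  0.10256746] world [0.4368 0.2793 0.    ] px [265.6 186.4]
0.04 axis xz [-0.1345481   0.08459184] world [0.4361 0.2818 0.    ] px [265.3 192. ]
0 axis xz [-0.135  0.078] world [0.436  0.2822 0.    ] px [265.4 194. ]
-0.03 axis xz [-0.13516572  0.07304714] world [0.436  0.2824 0.    ] px [265.5 195.5]
t 6.62 tip [0.504  0.0198 0.2603] x [-0.265  0.964  0.001] y [ 0.964  0.265 -0.002] z [-0.002  0.    -1.   ] F [-0.1 -0.1 -0.2] q [-0.06 -0.14  1.68  0.    1.6  -0.33]
delta cm [22.5   0.5   2.54]
```

View pics/s4.png

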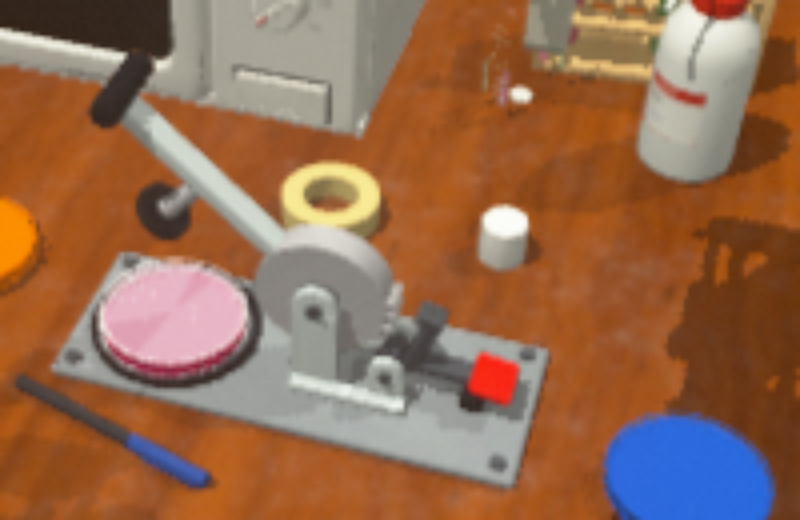

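The pawl stands clear (hook tilted back, pad at crop (493,378)) and the arm is still up. Next I go above the cross bar.

```bash
python3 -m creep '[[[3,0.1,0],[0,0,0]],[[3.3,0.1,0],[0,0,0]],[[3.3,0.1,0],[0,0,0]],[[3.3,0.1,0],[0,0,0]],[[3.3,0.1,0],[0,0,0]],[[3.3,0,0],[0,0,0]],[[3.1,0,0],[0,0,0]],[[0,0,1],[0,0,0]],[[0,0,1.5],[0,0,0]],[[0,0,1],[0,0,0]],[[0,0,0],[0,0,0]],[[0,0,0],[0,0,0]]]'
python3 - <<'E'
from h import *
delta([.448,.2385,.194])
a=read_camera("scene");b=read_camera("side");w=read_camera("wrist")
A=cv2.resize(a["img"][110:240,200:400],None,fx=4,fy=4);B=cv2.resize(b["img"][110:250,260:410],None,fx=4,fy=4)
cv2.imwrite("pics/s5.png",A[:,:,::-1]);cv2.imwrite("pics/sd5.png",B[:,:,::-1])
E
```

```text
t: 7.62
tool_pos: [0.4493, 0.2382, 0.411]
orientation: [-1.904, -2.497, 0.005]
force: [-0.7, -0.1, 0.5]
opening: 0.0004
t 7.62 tip [0.4487 0.2379 0.225 ] x [-0.265  0.964 -0.001] y [ 0.964  0.265 -0.004] z [-0.003 -0.001 -1.   ] F [-0.7 -0.1  0.5] q [ 0.39 -0.12  1.73 -0.    1.54  0.12]
delta cm [ 0.08 -0.04  3.1 ]
```

View pics/s5.png

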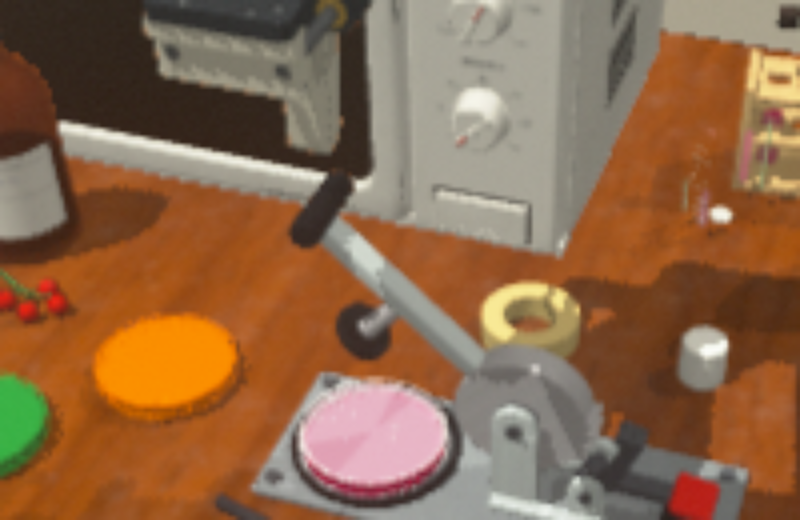

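View pics/sd5.png

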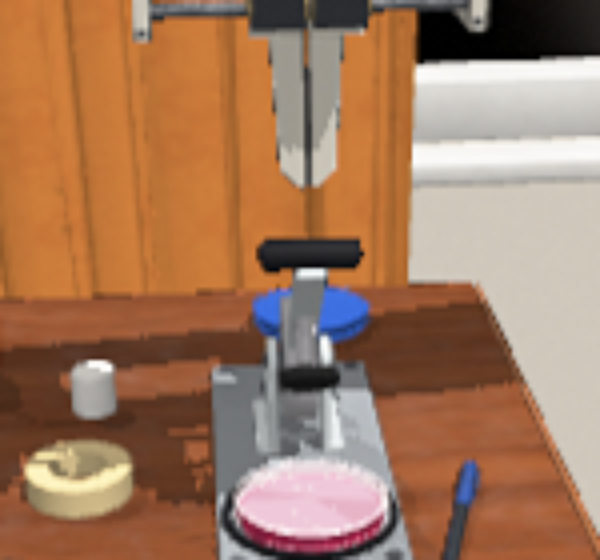

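The tips are centred over the bar, about 30 mm above it, in both views. Now I'll go down and start along the arc.

```bash
python3 -m creep '[[[0.1,0,1.2],[0,0,0]],[[0,0,1.2],[0,0,0]],[[0,0,0.7],[0,0,0]],[[0.55,0,0.7],[0,0,0]],[[0.55,0,0.7],[0,0,0]],[[0.55,0,0.7],[0,0,0]],[[0.55,0,0.75],[0,0,0]],[[0,0,0],[0,0,0]],[[0,0,0],[0,0,0]]]'
python3 - <<'E'
from h import *
delta([.4386,.2729,.1354])
a=read_camera("scene")
A=cv2.resize(a["img"][110:240,200:400],None,fx=4,fy=4)
cv2.imwrite("pics/s6.png",A[:,:,::-1])
E
```

```text
t: 8.52
tool_pos: [0.4431, 0.2613, 0.3522]
orientation: [-1.903, -2.499, 0.002]
force: [0.4, 0.2, 0.3]
opening: 0.0003
t 8.52 tip [0.4429 0.2612 0.1662] x [-0.266  0.964 -0.   ] y [ 0.964  0.266 -0.001] z [-0.001 -0.001 -1.   ] F [0.4 0.2 0.3] q [ 0.43 -0.07  1.79  0.    1.42  0.16]
delta cm [ 1.24 -0.1   3.08]
```

View pics/s6.png

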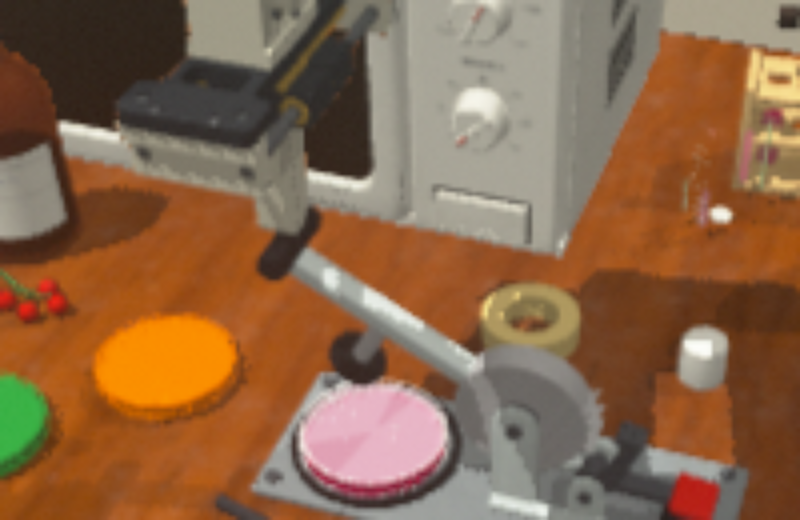

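The bar follows the tips and the arm is at about 0.5 rad. Carry on.

```bash
python3 -m creep '[[[0.4,0,0.75],[0,0,0]],[[0.3,0,0.75],[0,0,0]],[[0.3,0,0.75],[0,0,0]],[[0.25,0,0.8],[0,0,0]],[[0.25,0,0.8],[0,0,0]],[[0.2,0,0.8],[0,0,0]],[[0.2,0,0.8],[0,0,0]],[[0,0,0],[0,0,0]],[[0,0,0],[0,0,0]]]'
python3 - <<'E'
from h import *
delta([.436,.2822,.087])
a=read_camera("scene")
A=cv2.resize(a["img"][110:240,200:400],None,fx=4,fy=4)
cv2.imwrite("pics/s7.png",A[:,:,::-1])
E
```

```text
t: 9.32
tool_pos: [0.4383, 0.2794, 0.2981]
orientation: [-1.904, -2.499, 0.001]
force: [-0.5, 0.6, -0.8]
opening: 0.0004
t 9.32 tip [0.4382 0.2794 0.1121] x [-0.265  0.964 -0.   ] y [ 0.964  0.265 -0.001] z [-0. -0. -1.] F [-0.5  0.6 -0.8] q [ 0.47 -0.01  1.83 -0.    1.32  0.2 ]
delta cm [ 0.33 -0.13  2.51]
```

View pics/s7.png

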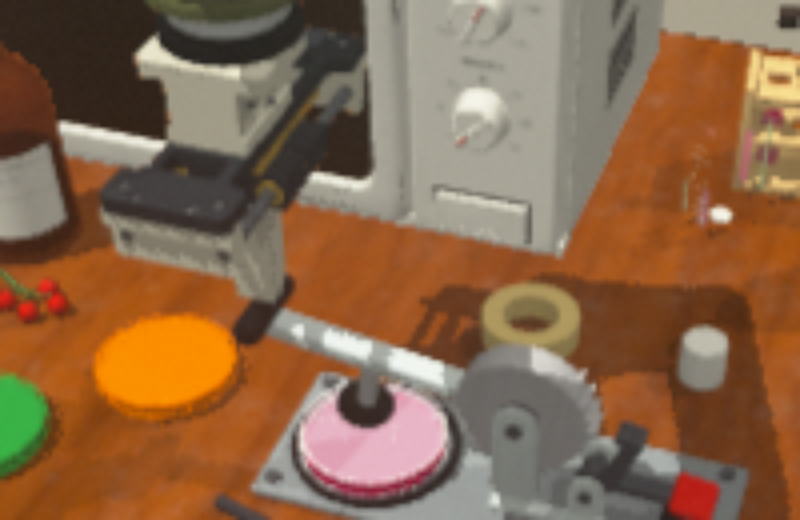

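Almost down. I'll do the last 25 mm gently and watch the force.

```bash
python3 -m creep '[[[0.15,-0.1,0.6],[0,0,0]],[[0.1,0,0.6],[0,0,0]],[[0.1,0,0.6],[0,0,0]],[[0,0,0.4],[0,0,0]],[[0,0,0.2],[0,0,0]],[[0,0,0.1],[0,0,0]],[[0,0,0],[0,0,0]],[[0,0,0],[0,0,0]]]'
python3 - <<'E'
from h import *
delta([.436,.2822,.087])
E
```

```text
t: 10.03
tool_pos: [0.4367, 0.2827, 0.274]
orientation: [1.904, 2.499, 0.002]
force: [0.9, 3.2, 4.0]
opening: 0.0007
t 10.03 tip [0.4369 0.2828 0.088 ] x [-0.265  0.964  0.   ] y [0.964 0.265 0.001] z [ 0.001  0.001 -1.   ] F [0.9 3.2 4. ] q [0.48 0.02 1.85 0.   1.27 0.21]
delta cm [-0.03 -0.1   0.1 ]
```

```bash
python3 -m creep '[[[0,0,0.2],[0,0,0]],[[0,0,0.1],[0,0,0]],[[0,0,0],[0,0,0]],[[0,0,0],[0,0,0]]]'
python3 - <<'E'
from h import *
delta([.436,.2822,.087])
E
```

```text
t: 10.37
tool_pos: [0.4369, 0.2828, 0.2726]
orientation: [1.904, 2.499, 0.002]
force: [-4.8, 0.0, 15.9]
opening: 0.0007
t 10.37 tip [0.4371 0.283  0.0866] x [-0.265  0.964  0.001] y [0.964 0.265 0.001] z [ 0.001  0.001 -1.   ] F [-4.8  0.  15.9] q [0.48 0.02 1.85 0.   1.27 0.21]
delta cm [-0.05 -0.13 -0.04]
```

The arm is on its stop: the tip is at 86.6 mm and the force rises to 16 N. I'll take the hand straight up and check.

```bash
python3 -m creep '[[[0,0,0],[0,0,0]],[[0,0,-1],[0,0,0]],[[0,0,-3],[0,0,0]],[[0,0,-3.5],[0,0,0]],[[0,0,-3.5],[0,0,0]],[[0,0,-3.5],[0,0,0]],[[0,0,-3],[0,0,0]],[[0,0,0],[0,0,0]],[[0,0,0],[0,0,0]]]'
python3 - <<'E'
from h import *
delta([.436,.2822,.087])
a=read_camera("scene");b=read_camera("side")
A=cv2.resize(a["img"][140:270,250:450],None,fx=4,fy=4,interpolation=cv2.INTER_CUBIC)
B=cv2.resize(b["img"][160:260,260:400],None,fx=5,fy=5,interpolation=cv2.INTER_CUBIC)
cv2.imwrite("pics/s8.png",A[:,:,::-1]);cv2.imwrite("pics/sd8.png",B[:,:,::-1])
E
```

```text
t: 11.12
tool_pos: [0.4368, 0.2824, 0.4477]
orientation: [1.903, 2.497, 0.004]
force: [0.8, 0.4, 1.0]
opening: 0.0005
t 11.12 tip [0.4373 0.2826 0.2617] x [-0.265  0.964  0.   ] y [0.964 0.265 0.003] z [ 0.003  0.001 -1.   ] F [0.8 0.4 1. ] q [ 0.48 -0.1   1.65 -0.    1.6   0.21]
delta cm [-0.   -0.18 17.47]
```

View pics/s8.png

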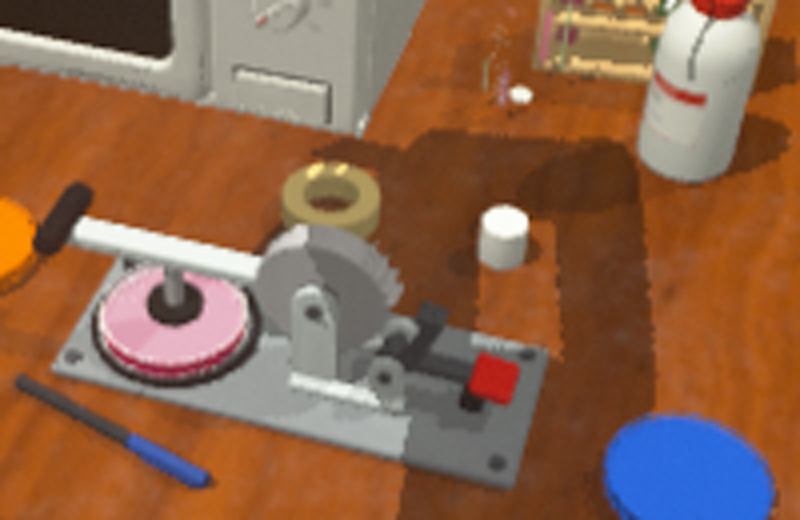

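View pics/sd8.png

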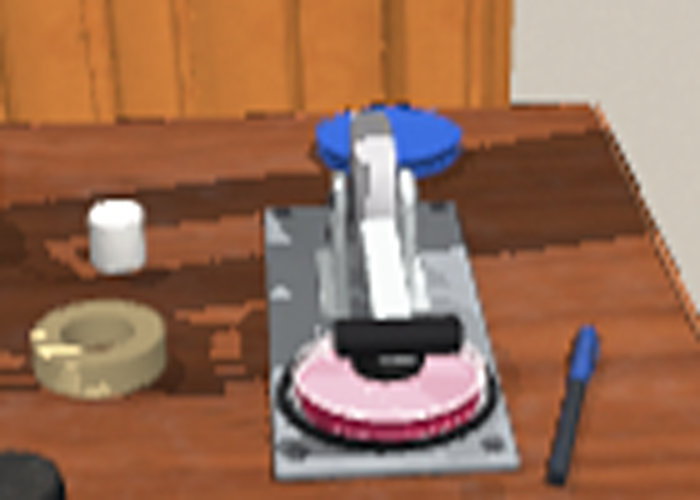

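The bar is at scene pixel (265.6,193.9), against a prediction of (265.4,194.0) for the arm fully down. The pad is on the dish, the pawl is out, and the tape roll, cap and pen are where they were.

```bash
python3 -c "
from plant import *
print(close_job())"
```

```text
the job is handed in; nothing more can be done
None
```

The clamp arm is fully down with its rubber pad on the dish, the pawl is out, and the job is handed in at about 11 s of the 40 s allowed.

- **Pawl:** I pressed the red thumb pad with closed fingertips until it hit its stop, tip at 33 mm and 8.8 N. After lifting off, the camera showed the pawl clear of the teeth with the arm still up.
- **Arm:** I pushed the cross bar along its arc to the hinge stop, tip at 86.6 mm against the 87 mm given, about 16 N. I then took the hand straight up 17 cm.
- **Last checks:** After the hand was away, the bar sat within about 0.2 px of where "fully down" should put it. The dish was flat in its nest, and the tape roll, cap and pen stood where they were. The wrist force was at noise level.
- **Disagreement:** The red pad's triangulated height came out at 46–49 mm, while the text gives about 54 mm. I put this down to the pad's side face counting in the colour mask. It did not affect the press.

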